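# Screw the lid onto the biscuit jar

## Robot

A 6-joint arm with a two-finger parallel gripper is mounted at the origin on the work surface. World frame = base frame: x ahead of the robot, y to its left, z up, the work surface at z = 0. Lengths are in mm, angles in degrees, forces in N, time in s.
With the tool pointing down it reaches from about 350 to 850 mm from the base axis. Payload 8.1 kg.
Tool frame: the origin (TCP) lies between the finger pads; the fingertips stand 22 mm ahead of it and the grasp point (between the pads) lies 3 mm ahead of it; z points along the fingers, y is the line along which they close (so a half turn about z gives the same grasp; the last joint's range is limited). The gripper opens to 85 mm and grips with 20 to 120 N. Pads are 22 mm wide; open, the fingers measure 114 mm over their backs; the gripper's body (76 mm by 85 mm) begins 54 mm behind the grasp point. The pads swing forward as they close: fully open they stand 13 mm farther back than shut.
Start: joints at [-74.45, 7.471, 85.268, -0, 87.261, -4.893], TCP at [209.587, -562.209, 253.292] pointing down, gripper open.
Joint ranges: [-169.43, 169.43], [-51.17, 129.36], [1.28, 143.12], [-76.62, 256.62], [0, 156.53], [-152.29, 152.29]. Speed limits (degrees/s): [136.94, 136.94, 159.86, 180, 180, 180].

## Interface

Orientations are given as [roll, pitch, yaw] about the fixed x, y, z axes, in that order (R = Rz(yaw) Ry(pitch) Rx(roll)).
In Python, from bench import r, vision gives the robot as it stands.
- The arm moves only by the tool step_arm, never from a script. Its argument "targets" is a list that holds one entry, the list of rows, each a list of 6 numbers: the shift along the world's x, y, z in mm, then the turn, a rotation vector about the world's x, y, z in rad. In form: [[[x, y, z, rx, ry, rz], ...]]. A call has 1 to 12 rows; each row is the pose to reach, as a shift and turn from the pose commanded when the call began; what a row does not reach only later rows make up. A row lasts 1/12 s, in which the tool goes at most 41.7 mm and 7.16 degrees, less where a joint would pass 70% of its speed; a pose out of reach is approached as far as the arm can. A call with a gripper value outside its range is refused whole. "fingers" is the gripper's target within -1 to 1 (shut at 1, half-way at 0, fully open at -1), set as the call begins (left out, the last holds). The fingers move at their own pace and stop on an object; "newtons" is the grip in N (left out, the last holds). Time passes only in rows, so rows that repeat a pose let the fingers close. It gives the time, the measured TCP pose, the force, the opening and the grip force at its end, in the units of the state.
- r.sense(): the state, without advancing time (a new reading comes with each control period).
- vision.snapshot(name): name is "side" or "top" or "wrist"; returns a dict with "img" (400x640x3 uint8, blue, green, red), "mtx" (3x3 intrinsics, pixels), "eye" and "attitude" of the camera in the world. Camera axes: x right, y up, looking along -z (the intrinsics and any distortion apply to the point x, -y, -z); pixel columns grow to the right and rows downward; lengths in mm; the calibration is good to about 2 mm. A picture is of the moment at which its call begins. There is no depth.
- r.hand_in(): hands the job in; it is judged then, once.
The state is a dict: "time": time; "joint_pos": joint angles; "qd": joint speeds; "joint_efforts": joint torques, N m; "tool_pos": TCP position; "tcp_rot": TCP orientation; "ft_force": force on the tool from outside, world axes, zero at the start; "wrist_torque": the same for the moment, N m; "finger_gap": finger opening in mm; "grip_force": force on a finger pad.
Only numpy, scipy, OpenCV 4.12 (cv2) and the standard library are available. Lean on these libraries where they do the work, as an engineer would, in place of code of your own. Each camera call takes 0.05 s, during which the arm holds its last target. There are 200 camera calls.

## Task

Pick up the red lid and screw it onto the threaded neck of the blue biscuit jar: rest it level on the neck, turn it backward (counterclockwise seen from above) until you feel it drop into the start of the thread, then turn it clockwise until it stops fully home, and let go. Never force it, and leave the other things on the table where they stand.

Things in the scene. Friction and masses are not known exactly. Their poses are not given: they have to be found in the camera images.
- lid: Red round screw lid, 86 mm across, 65 mm tall, 0.12 to 0.22 kg, standing on its open skirt (top plate at z = 37 mm, grip bar above). Origin: centre of the skirt's lower edge, z up. Inside 78 mm wide, 33 mm deep. At the lower edge three lugs (5 mm high, 9 mm wide, 120 degrees apart, one under the lid's +x) stick inward, leaving a 63 mm opening.
- lid_bar (a point): Middle of the white grip bar on the lid's top, 51 mm above the skirt's lower edge, on the lid's axis. The bar is 62 mm long along the lid's x, 20 mm thick along y, 28 mm tall (z = 37 to 65 mm of the lid). If the fingers cage the bar loosely (2 to 4 mm wider than it) they still turn the lid, and it can drop by its weight. Turning takes under 0.3 N m; over 1.5 N m at a stop is forcing.
- jar: Blue square jar, 100 mm wide, fixed in a wooden frame (130 mm square, 26 mm high): it cannot move or turn. Origin: centre of its underside on the table, z up. Its white neck bears a right-handed three-start thread (grey ridges out to 74 mm across, 120 degrees apart). The neck sits in the jar at any angle, which the jar's yaw does not tell: find the thread starts by touch.
- neck_top (a point): Centre of the neck's flat top, 136 mm above the table. The neck is 60 mm across and tapers to 44 mm over its top 12 mm, which centres the lid. Put down at random, the lugs ride on the ridges; backward turning, by up to 120 degrees, brings them to the starts: the lid drops about 11 mm and meets a stop. Then about 90 degrees clockwise lead to the hard stop, home.
- neck_foot (a point): Foot of the neck, on its axis, 100 mm above the table. Height of the lid's origin above it: 16 to 24 mm riding on the ridges, 10 mm when dropped into the thread start, about 5 mm home. Turned clockwise without the drop, the lugs slide down on top of the ridges and jam at about 16 mm: not in the thread.
- mug: Bystander: white mug, 82 mm across, 92 mm tall, on the table; origin centre of its underside
- bowl: Bystander: steel bowl, 140 mm across, 60 mm tall; origin centre of its underside
- cutter: Bystander: round green biscuit cutter, an open ring 72 mm across and 30 mm tall; origin centre of its underside
- spatula: Bystander: wooden-handled spatula, 240 mm long, lying flat; origin under its middle, handle to its -x
- sprinkles: Bystander: small glass jar with an orange cap, 60 mm across, 100 mm tall; origin centre of its underside
- tin: Bystander: steel can with a paper band, 74 mm across, 75 mm tall; origin centre of its underside
Not all that is in view belongs to the job. What is meant by the lid is not yellow, and is the smaller of those in its own colour. There is more than one size of the jar; the job needs the larger.

How it is judged (in metres and radians):
On the way, in this order (a step that is already met when the one before it is completed fails the run):
1. the lid is picked up clear of the table (height (world z) of lid above 0.06 m), for 0.1 s.
2. the lid, level on the neck, has dropped into the thread start (its origin less than 12.5 mm above the neck's foot) (z of lid in the frame of neck_foot below 0.0125 m and horizontal distance between lid and neck_foot below 0.004 m and angle between lid's own z axis and vertical below 0.08 rad), for 0.2 s.
At the end, for the whole second after the job is handed in: The lid is on the jar's neck, level (within 0.06 rad), centred within 4 mm, at rest, and screwed down until its origin is less than 6.8 mm above the neck's foot (fully home is about 5 mm) (z of lid in the frame of neck_foot below 0.0068 m and horizontal distance between lid and neck_foot below 0.004 m and angle between lid's own z axis and vertical below 0.06 rad and linear speed of lid below 0.02 m/s); the robot touches nothing.
It fails at once if the lid is forced against the jar (over 80 N) (contact force between lid and jar above 80 N).
It fails at once if a bystander is pushed more than 50 mm away (distance of any of mug, bowl, cutter, spatula, sprinkles, tin from where it was at the start of the episode above 0.05 m).
It fails at once if an upright bystander is tipped over (angle between any of mug, bowl, cutter, sprinkles, tin's own z axis and vertical above 0.6 rad).
It also fails if it takes over 54 s, if anything falls off the work surface, if the arm or the gripper's body presses on something with over 40 N, if the wrist force passes 120 N, or if a joint passes its speed limit or range.

## Working session

There is one attempt and no reset: what is moved stays moved. The work goes in short steps, Python scripts to look and compute and a tool call to move; the robot and the scene stay as the last step left them, time stands still between calls to the robot, and variables do not carry over. Pictures are saved under pics/ and viewed, at most 10 in all, crops included, and the job is handed in when it is done.

Besides the shell and the picture viewer there is one more tool, called after "Emit:" as name(argument=value, ...) on one line, values as JSON. step_arm: Moves the arm, as the interface text tells. Its arguments: {"type":"object","properties":{"targets":{"type":"array"},"fingers":{"type":"number"},"newtons":{"type":"number"}},"required":["targets"]}

```bash
mkdir -p pics; python3 - <<'E'
from bench import r, vision
import cv2,pickle
for n in ("top","side"):
    s=vision.snapshot(n); cv2.imwrite(f"pics/{n}0.png",s["img"]); pickle.dump(s,open(n+".pkl","wb")); print(n,s.keys(),s["mtx"],s["eye"],s["attitude"])
print(r.sense())
E
```

```text
top dict_keys(['img', 'mtx', 'eye', 'attitude']) [[497.54625519   0.         309.77893234]
 [  0.         497.54625519 196.08999055]
 [  0.           0.           1.        ]] [ 399.1850918    80.46833454 1222.39190318] [ 8.57599590e+00 -2.09475517e-02 -9.11757275e+01]
side dict_keys(['img', 'mtx', 'eye', 'attitude']) [[399.94286454   0.         322.88464783]
 [  0.         399.94286454 196.80507894]
 [  0.           0.           1.        ]] [ 61.45112748 619.13375448 916.3411389 ] [  41.89038706    0.19609924 -136.68645176]
{'time': 0.1, 'joint_pos': array([-7.44512614e+01,  7.51047732e+00,  8.53233871e+01,  2.48518483e-03,
        8.72616800e+01, -4.89160795e+00]), 'qd': array([-0.07496252, -0.13359976, -0.16259349, -0.07888767,  0.06147324,
       -0.02231578]), 'joint_efforts': array([ 2.34117644e-03, -5.70954788e+01, -5.01939225e+01, -1.08240138e-04,
        8.16558022e-03,  2.61249062e-05]), 'tool_pos': array([ 209.4650312 , -561.76031617,  252.34913846]), 'tcp_rot': array([-1.79905015e+02, -1.06202716e-02,  2.04402169e+01]), 'ft_force': array([1.07115975, 0.29257186, 0.16365379]), 'wrist_torque': array([0.02258482, 0.02317606, 0.02957824]), 'grip_force': 0.0, 'finger_gap': 85.22962184816998}
```

View pics/top0.png

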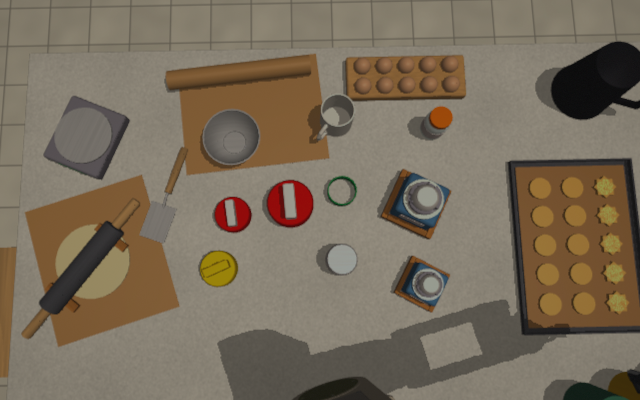

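View pics/side0.png

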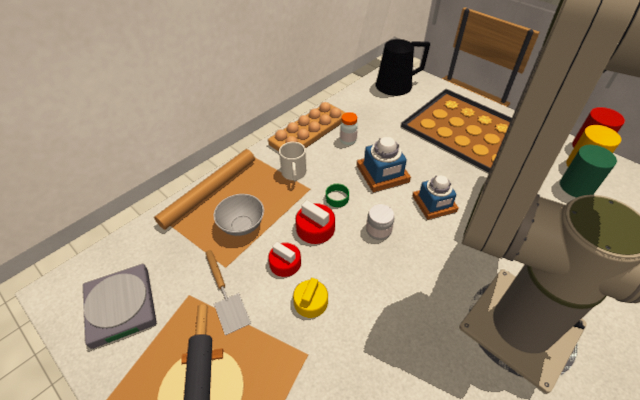

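The top view shows the smaller red lid at about (233,214), with its white bar. The larger jar is at (418,203), with its neck at (427,197). Next I'll measure both.

```bash
cat >h.py <<'E'
import numpy as np,cv2
from scipy.spatial.transform import Rotation as R
def plane(s,uv,z):
    uv=np.atleast_2d(uv).astype(float); d=np.c_[uv,np.ones(len(uv))]@np.linalg.inv(s["mtx"]).T
    d=(d*[1,-1,-1])@R.from_euler("xyz",s["attitude"],degrees=True).as_matrix().T
    e=np.array(s["eye"]); return (e+d*((z-e[2])/d[:,2])[:,None])[:,:2]
def proj(s,p):
    c=(np.atleast_2d(p)-s["eye"])@R.from_euler("xyz",s["attitude"],degrees=True).as_matrix()*[1,-1,-1]
    c=c@s["mtx"].T; return c[:,:2]/c[:,2:]
E
python3 - <<'E'
from h import *; import pickle
s=pickle.load(open("top.pkl","rb")); im=s["img"]
hsv=cv2.cvtColor(im,cv2.COLOR_BGR2HSV)
red=(((hsv[...,0]<8)|(hsv[...,0]>172))&(hsv[...,1]>150)&(hsv[...,2]>60)).astype(np.uint8)
n,l,st,c=cv2.connectedComponentsWithStats(red)
for i in range(1,n):
    if st[i,4]<300: continue
    cn=max(cv2.findContours((l==i).astype(np.uint8),0,2)[0],key=cv2.contourArea)
    m=np.zeros_like(red); cv2.drawContours(m,[cn],-1,1,-1)
    bar=((m==1)&(red==0)&(hsv[...,1]<80)&(hsv[...,2]>120))
    yx=np.argwhere(bar)[:,::-1]; p=plane(s,yx,65) 
    w=plane(s,cn[:,0],37); (cc,rr)=cv2.minEnclosingCircle(w.astype(np.float32))
    print("lid",st[i],cc,2*rr,"bar",p.mean(0),cv2.minAreaRect(p.astype(np.float32)))
a=cv2.resize(im[160:245,375:460],None,fx=4,fy=4,interpolation=2); b=cv2.resize(im[190:240,208:258],None,fx=6.8,fy=6.8,interpolation=2)
S=pickle.load(open("side.pkl","rb"))["img"]; 
S=cv2.resize(S[125:195,345:415],(340,340),interpolation=2)
cv2.imwrite("pics/c1.png",np.hstack([a[:340,:340],S]))
E
```

```text
lid [ 267  180   46   47 1266] (562.110107421875, 124.76627349853516) 113.33960723876953 bar [564.84834411 125.25296752] ((564.885009765625, 125.33541107177734), (81.28192138671875, 25.06058120727539), 4.739449977874756)
lid [215 197  36  35 725] (538.9614868164062, 261.62139892578125) 87.79570007324219 bar [539.31732873 264.68333459] ((539.0836791992188, 264.5374755859375), (60.61824417114258, 18.506484985351562), 8.178699493408203)
```

View pics/c1.png

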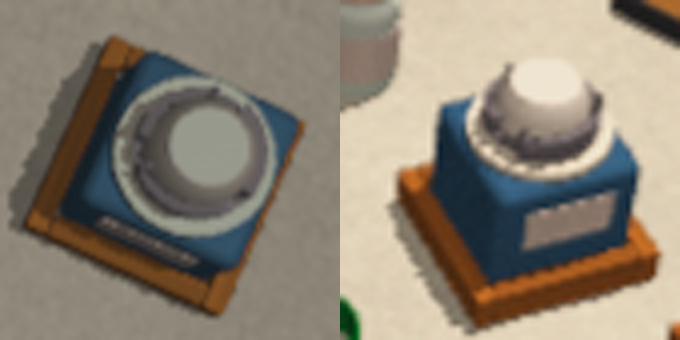

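```bash
python3 - <<'E'
from h import *; import pickle
t=pickle.load(open("top.pkl","rb"));s=pickle.load(open("side.pkl","rb"))
print(plane(t,[427.5,196.75],136),plane(s,[387.8,141.9],136))
print(proj(s,[539,264,65]))  # side check of bar top, seen near (285,251)
E
```

```text
[[ 556.18587056 -183.1269955 ]] [[ 553.17055005 -181.14295132]]
[[283.51146825 248.47236698]]
```

Emit:
step_arm(targets=[[[80, 200, 0, 0, 0, -0.1], [160, 400, 0, 0, 0, -0.2], [240, 600, 0, 0, 0, -0.214], [240, 600, 0, 0, 0, -0.214], [240, 600, 0, 0, 0, -0.214], [240, 600, 0, 0, 0, -0.214], [240, 600, 0, 0, 0, -0.214], [240, 600, 0, 0, 0, -0.214], [240, 600, 0, 0, 0, -0.214], [240, 600, 0, 0, 0, -0.214], [240, 600, 0, 0, 0, -0.214], [240, 600, 0, 0, 0, -0.214]]])

```text
time: 1.1
tool_pos: [395.3, -95.9, 253.2]
tcp_rot: [180.0, -0.0, 8.2]
ft_force: [0.5, -0.6, 0.7]
finger_gap: 85.6
grip_force: 0.0
```

Emit:
step_arm(targets=[[[144, 360, -60, 0, 0, 0], [144, 360, -60, 0, 0, 0], [144, 360, -60, 0, 0, 0], [144, 360, -60, 0, 0, 0], [144, 360, -60, 0, 0, 0], [144, 360, -60, 0, 0, 0], [144, 360, -60, 0, 0, 0], [144, 360, -60, 0, 0, 0], [144, 360, -60, 0, 0, 0], [144, 360, -60, 0, 0, 0], [144, 360, -60, 0, 0, 0], [144, 360, -60, 0, 0, 0]]])

```text
time: 2.1
tool_pos: [538.6, 262.7, 192.0]
tcp_rot: [180.0, 0.1, 8.3]
ft_force: [-0.1, -0.6, 0.1]
finger_gap: 85.5
grip_force: 0.0
```

```bash
python3 - <<'E'
from bench import r, vision
from h import *
s=vision.snapshot("wrist"); cv2.imwrite("pics/w1.png",s["img"]); im=s["img"]
st=r.sense(); print(st["tool_pos"],st["tcp_rot"],s["eye"],s["attitude"])
hsv=cv2.cvtColor(im,cv2.COLOR_BGR2HSV)
red=(((hsv[...,0]<8)|(hsv[...,0]>172))&(hsv[...,1]>150)&(hsv[...,2]>60)).astype(np.uint8)
n,l,q,c=cv2.connectedComponentsWithStats(red)
for i in range(1,n):
    if q[i,4]<800: continue
    cn=max(cv2.findContours((l==i).astype(np.uint8),0,2)[0],key=cv2.contourArea)
    m=np.zeros_like(red); cv2.fillPoly(m,[cv2.convexHull(cn)],1)
    bar=((m==1)&(red==0)&(hsv[...,1]<60)&(hsv[...,2]>150)).astype(np.uint8)
    nn,ll,qq,_=cv2.connectedComponentsWithStats(bar); 
    if nn<2: continue
    p=plane(s,np.argwhere(ll==1+qq[1:,4].argmax())[:,::-1],65)
    print(q[i],p.mean(0),cv2.minAreaRect(p.astype(np.float32)))
E
```

```text
[538.78420364 261.79879953 192.51117422] [1.79957340e+02 9.03862551e-02 8.22473572e+00] [621.36964915 274.33659606 313.40138558] [-1.91556880e+01 -5.48532207e-02 -8.16315720e+01]
```

View pics/w1.png

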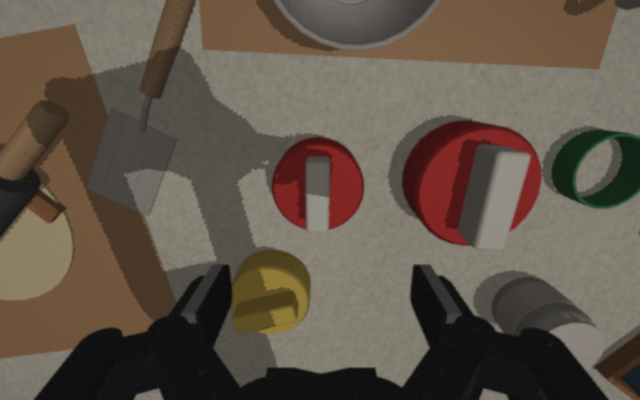

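The wrist view shows the lid centred at about (318,185), with the bar's top face running from (318,157) to (317,220) and nothing close to the fingers.

```bash
python3 - <<'E'
from bench import r, vision
from h import *
s=vision.snapshot("wrist"); im=s["img"]
hsv=cv2.cvtColor(im,cv2.COLOR_BGR2HSV)
roi=np.zeros(im.shape[:2],bool); roi[140:240,295:342]=1
hs=hsv[...,1]
b=(roi&(hs<70)&(hsv[...,2]>70)).astype(np.uint8)
n,l,q,c=cv2.connectedComponentsWithStats(b); k=1+q[1:,4].argmax(); print(q[k])
px=np.argwhere(l==k)[:,::-1]; p=plane(s,px,65); print(cv2.minAreaRect(p.astype(np.float32)))
bar=proj(s,[[539+x*np.cos(.143)-y*np.sin(.143),264+x*np.sin(.143)+y*np.cos(.143),65] for x,y in((31,10),(31,-10),(-31,-10),(-31,10))]); print(bar)
red=(((hsv[...,0]<10)|(hsv[...,0]>170))&(hs>130)).astype(np.uint8); red[:, :260]=0; red[:,375:]=0
cn=max(cv2.findContours(red,0,2)[0],key=cv2.contourArea); print(cv2.boundingRect(cn))
for y in (165,185,205): print(y,[int(x) for x in px[px[:,1]==y][[0,-1],0]], plane(s,[px[px[:,1]==y][:,0].mean(),y],65))
E
```

```text
[ 295  157   47   83 2212]
((537.3364868164062, 263.2684326171875), (72.02388000488281, 40.04811096191406), 8.272489547729492)
[[304.72582115 161.0211348 ]
 [329.74945624 161.0618976 ]
 [328.95083375 231.91835194]
 [305.79157672 231.8885519 ]]
(271, 138, 91, 90)
165 [305, 328] [[566.41136069 268.55154505]]
185 [305, 327] [[549.8333024  266.62301251]]
205 [305, 327] [[532.58465128 264.19483346]]
```

Emit:
step_arm(targets=[[[0, 2, -35, 0, 0, 0], [0, 2, -70, 0, 0, 0], [0, 2, -100, 0, 0, 0], [0, 2, -115, 0, 0, 0], [0, 2, -125, 0, 0, 0], [0, 2, -129, 0, 0, 0], [0, 2, -129, 0, 0, 0]]], fingers=-0.2)

```text
time: 2.78
tool_pos: [539.3, 263.2, 64.3]
tcp_rot: [180.0, 0.0, 8.1]
ft_force: [-0.5, 0.3, -0.3]
finger_gap: 51.3
grip_force: 0.0
```

Emit:
step_arm(targets=[[[0, 0, 0, 0, 0, 0], [0, 0, 0, 0, 0, 0], [0, 0, 0, 0, 0, 0], [0, 0, 0, 0, 0, 0], [0, 0, 0, 0, 0, 0], [0, 0, 0, 0, 0, 0], [0, 0, 0, 0, 0, 0], [0, 0, 0, 0, 0, 0]]], fingers=1, newtons=30)

```text
time: 3.45
tool_pos: [540.7, 264.6, 66.4]
tcp_rot: [-180.0, -0.2, 8.2]
ft_force: [-1.2, -0.6, 6.3]
finger_gap: 19.6
grip_force: 31.1
```

Emit:
step_arm(targets=[[[0, 0, 15, 0, 0, 0], [0, 0, 40, 0, 0, 0], [0, 0, 75, 0, 0, 0], [0, 0, 110, 0, 0, 0], [0, 0, 145, 0, 0, 0], [0, 0, 165, 0, 0, 0], [0, -25, 170, 0, 0, 0], [1, -60, 170, 0, 0, 0], [2, -100, 170, 0, 0, 0], [4, -140, 170, 0, 0, 0], [5, -180, 170, 0, 0, 0], [6, -220, 170, 0, 0, 0]]])

```text
time: 4.45
tool_pos: [544.9, 42.4, 234.6]
tcp_rot: [180.0, -0.0, 8.2]
ft_force: [1.4, -0.6, -0.9]
finger_gap: 19.3
grip_force: 30.0
```

Emit:
step_arm(targets=[[[1, -35, 0, 0, 0, 0], [3, -75, 0, 0, 0, 0], [5, -115, 0, 0, 0, 0], [6, -150, 0, 0, 0, 0], [7, -180, 0, 0, 0, 0], [8, -205, 0, 0, 0, 0], [8, -218, 0, 0, 0, 0], [8, -225, 0, 0, 0, 0], [8, -226, 0, 0, 0, 0], [8, -226, 0, 0, 0, 0]]])

```text
time: 5.28
tool_pos: [553.3, -181.3, 234.2]
tcp_rot: [-180.0, 0.0, 8.2]
ft_force: [-0.9, 0.4, -2.7]
finger_gap: 19.5
grip_force: 30.1
```

```bash
python3 - <<'E'
from bench import r, vision
from h import *
st=r.sense(); print(st)
s=vision.snapshot("wrist"); t=vision.snapshot("side")
a=s["img"]; b=t["img"][80:280,280:480]
cv2.imwrite("pics/w2.png",np.hstack([a[:,80:560][:,:400],cv2.resize(b,(400,400),interpolation=2)]))
E
```

```text
{'time': 5.2833, 'joint_pos': array([-2.31996011e+01,  5.27793864e+00,  8.96158448e+01,  2.76332602e-02,
        8.51282308e+01,  5.86092629e+01]), 'qd': array([ 1.22697936, -0.4080541 ,  0.35030074,  0.00793844, -0.02192114,
        0.18301267]), 'joint_efforts': array([-1.27320550e+00, -5.54149854e+01, -5.10190058e+01, -1.69456168e-01,
       -5.11057838e-02, -1.15221378e-01]), 'tool_pos': array([ 553.28700717, -181.25096787,  234.2498098 ]), 'tcp_rot': array([-1.79965030e+02,  4.45167259e-03,  8.18878536e+00]), 'ft_force': array([-0.93195553,  0.40136903, -2.70718323]), 'wrist_torque': array([ 0.06467375, -0.03222149,  0.00814735]), 'grip_force': 30.078717470169067, 'finger_gap': 19.525928202845837}
```

View pics/w2.png

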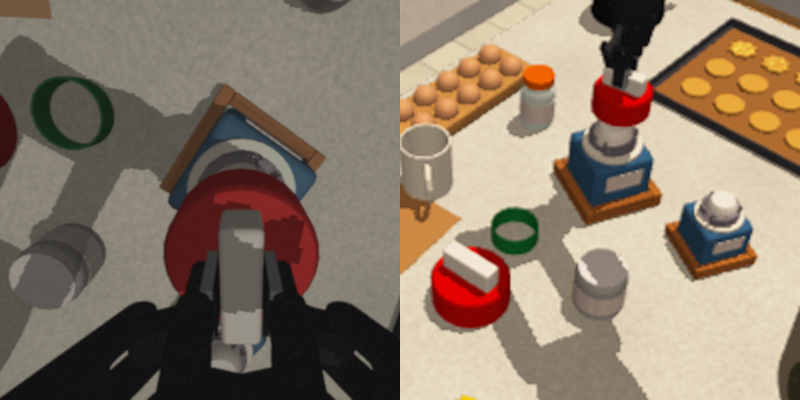

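The lid is held level just above the larger jar's neck, and in the side half its skirt is just above the neck top. I'll lower it gently.

Emit:
step_arm(targets=[[[1, -0.5, -12, 0, 0, 0], [1, -0.5, -24, 0, 0, 0], [1, -0.5, -34, 0, 0, 0], [1, -0.5, -38, 0, 0, 0], [1, -0.5, -39, 0, 0, 0], [1, -0.5, -40, 0, 0, 0], [1, -0.5, -40, 0, 0, 0]]])

```text
time: 5.97
tool_pos: [554.1, -182.4, 194.1]
tcp_rot: [-180.0, 0.0, 8.2]
ft_force: [0.3, -0.1, -2.5]
finger_gap: 19.2
grip_force: 30.1
```

Emit:
step_arm(targets=[[[0, 0, -1, 0, 0, 0], [0, 0, -1.5, 0, 0, 0], [0, 0, -2, 0, 0, 0], [0, 0, -2.5, 0, 0, 0], [0, 0, -3, 0, 0, 0], [0, 0, -3, 0, 0, 0]]])

```text
time: 6.47
tool_pos: [554.7, -182.6, 191.7]
tcp_rot: [180.0, -0.1, 8.2]
ft_force: [2.3, -0.6, 0.8]
finger_gap: 19.4
grip_force: 30.4
```

Emit:
step_arm(targets=[[[0, 0, -0.5, 0, 0, 0], [0, 0, -1, 0, 0, 0], [0, 0, -1.5, 0, 0, 0], [0, 0, -2, 0, 0, 0], [0, 0, -2, 0, 0, 0]]])

```text
time: 6.88
tool_pos: [554.8, -182.6, 189.8]
tcp_rot: [180.0, -0.1, 8.2]
ft_force: [4.7, 0.2, 2.2]
finger_gap: 19.4
grip_force: 30.6
```

Emit:
step_arm(targets=[[[0.5, 0, 0, 0, 0, 0], [1, 0, 0, 0, 0, 0], [1, 0, 0, 0, 0, 0], [1, 0, 0, 0, 0, 0], [1, 0, 0, 0, 0, 0]]], fingers=0.46)

```text
time: 7.3
tool_pos: [554.9, -182.4, 188.8]
tcp_rot: [-180.0, 0.1, 8.2]
ft_force: [0.6, -0.1, -0.0]
finger_gap: 22.8
grip_force: 0.0
```

```bash
cat >look.py <<'E'
from bench import r, vision
from h import *; import sys
st=r.sense(); print(st["tool_pos"],st["tcp_rot"],st["wrist_torque"],st["ft_force"],st["finger_gap"],st["joint_pos"][5])
def lidfit(t,prev=(555,-182)):
    # top-plate height + x,y of the lid from the red silhouette in one view, against a rendered cylinder
    hsv=cv2.cvtColor(t["img"],cv2.COLOR_BGR2HSV)
    red=(((hsv[...,0]<10)|(hsv[...,0]>170))&(hsv[...,1]>120)&(hsv[...,2]>40)).astype(np.uint8)
    u=proj(t,[[*prev,140]])[0].astype(int); m=np.zeros_like(red); cv2.circle(m,tuple(int(v) for v in u),45,1,-1); red&=m
    cn=np.vstack([c[:,0] for c in cv2.findContours(red,0,2)[0] if cv2.contourArea(c)>30]); return cv2.boundingRect(cn), red
E
python3 - <<'E'
from look import *
from scipy.optimize import minimize
a=np.linspace(0,2*np.pi,120)
for n in ("side","top"):
    t=vision.snapshot(n); b,red=lidfit(t); print(n,b)
    def box(x,y,z):
        P=np.vstack([np.c_[x+43*np.cos(a),y+43*np.sin(a),0*a+z+h] for h in (0,37)]); q=proj(t,P)
        return np.round(np.r_[q.min(0),q.max(0)-q.min(0)],1)
    for z in (105,110,116,120,124): print(z,box(555,-182,z))
    cv2.imwrite(f"pics/{n}_fit.png",t["img"])
E
```

```text
[ 554.90618865 -182.3925722   188.82779348] [-1.79971711e+02  5.73039426e-02  8.17793455e+00] [-0.0017133  -0.00243849 -0.014274  ] [ 0.56830556 -0.10247399 -0.01073791] 22.844143159443522 58.602506277672184
side (373, 131, 30, 25)
105 [372.1 130.8  30.2  28.2]
110 [372.3 129.5  30.3  28.2]
116 [372.5 127.9  30.4  28.3]
120 [372.6 126.9  30.5  28.3]
124 [372.7 125.8  30.5  28.4]
top (408, 177, 22, 38)
105 [404.9 177.6  42.4  40.5]
110 [405.3 177.2  42.6  40.7]
116 [405.8 176.7  42.8  40.9]
120 [406.1 176.4  43.   41.1]
124 [406.5 176.   43.2  41.2]
```

```bash
cat >>look.py <<'E'
def rep():
    s=vision.snapshot("wrist"); hsv=cv2.cvtColor(s["img"],cv2.COLOR_BGR2HSV)
    red=(((hsv[...,0]<10)|(hsv[...,0]>170))&(hsv[...,1]>110)&(hsv[...,2]>25)).astype(np.uint8)
    n,l,q,c=cv2.connectedComponentsWithStats(red)
    m=np.zeros_like(red); x0=230; print("wrist red comps",[list(map(int,k)) for k in q[1:] if k[4]>400])
    t=vision.snapshot("side"); b,r2=lidfit(t); ys=r2.sum(1); print("side",b,"mean row",round(float((np.arange(400)*ys).sum()/ys.sum()),2))
E
python3 -c "
from look import *
rep()"
```

```text
[ 555.07635051 -182.46066778  189.05062225] [-1.79987890e+02  3.02739860e-02  8.17822162e+00] [ 0.00782252 -0.04887271  0.06672055] [ 1.04791517 -0.81619215  0.1066233 ] 23.01686249917799 58.60244516888213
wrist red comps [[0, 70, 65, 125, 5935], [246, 163, 150, 147, 9967]]
side (373, 131, 30, 25) mean row 145.1
```

Emit:
step_arm(targets=[[[0, 0, 0, 0, 0, 0.04], [0, 0, 0, 0, 0, 0.08], [0, 0, 0, 0, 0, 0.12], [0, 0, 0, 0, 0, 0.16], [0, 0, 0, 0, 0, 0.2], [0, 0, 0, 0, 0, 0.24], [0, 0, 0, 0, 0, 0.28], [0, 0, 0, 0, 0, 0.32], [0, 0, 0, 0, 0, 0.36], [0, 0, 0, 0, 0, 0.4], [0, 0, 0, 0, 0, 0.4]]])

```text
time: 8.42
tool_pos: [555.7, -182.7, 190.2]
tcp_rot: [179.9, -0.0, 31.2]
ft_force: [0.1, 0.5, 4.5]
finger_gap: 23.4
grip_force: 2.7
```

```bash
python3 -c "
from look import *
rep()"
```

```text
[ 555.71639267 -182.68216493  190.15346203] [ 1.79933944e+02 -4.76050411e-02  3.11996302e+01] [ 0.0096343   0.03217684 -0.13027499] [0.07123874 0.45439265 4.5432577 ] 23.43455482074585 35.58153775449812
wrist red comps [[0, 0, 81, 64, 4573], [246, 164, 150, 124, 9691]]
side (373, 131, 30, 25) mean row 144.95
```

Emit:
step_arm(targets=[[[0, 0, 2, 0, 0, 0], [0, 0, 3, 0, 0, 0.03], [0, 0, 3, 0, 0, 0.06], [0, 0, 3, 0, 0, 0.09], [0, 0, 3, 0, 0, 0.12], [0, 0, 3, 0, 0, 0.15], [0, 0, 3, 0, 0, 0.18], [0, 0, 3, 0, 0, 0.21], [0, 0, 3, 0, 0, 0.24], [0, 0, 3, 0, 0, 0.24]]])

```text
time: 9.35
tool_pos: [555.4, -182.5, 192.5]
tcp_rot: [180.0, -0.0, 44.9]
ft_force: [-0.3, 0.1, 3.3]
finger_gap: 23.1
grip_force: 2.9
```

```bash
python3 -c "
from look import *
rep()"
```

```text
[ 555.35708417 -182.51564673  192.53755131] [ 1.79988053e+02 -3.84600735e-03  4.48779246e+01] [ 0.05016214 -0.000275   -0.09465519] [-0.31818059  0.07124972  3.32658444] 23.1477731701738 21.905214683022866
wrist red comps [[582, 17, 58, 48, 656], [247, 162, 149, 122, 9660]]
side (373, 131, 30, 25) mean row 144.83
```

Emit:
step_arm(targets=[[[0, 0, 2, 0, 0, 0], [0, 0, 4, 0, 0, 0.03], [0, 0, 4, 0, 0, 0.06], [0, 0, 4, 0, 0, 0.09], [0, 0, 4, 0, 0, 0.12], [0, 0, 4, 0, 0, 0.15], [0, 0, 4, 0, 0, 0.18], [0, 0, 4, 0, 0, 0.21], [0, 0, 4, 0, 0, 0.24], [0, 0, 4, 0, 0, 0.26], [0, 0, 4, 0, 0, 0.26]]])

```text
time: 10.37
tool_pos: [555.3, -182.5, 196.5]
tcp_rot: [180.0, -0.0, 59.8]
ft_force: [-0.4, 0.2, 4.2]
finger_gap: 23.1
grip_force: 3.3
```

```bash
python3 -c "
from look import *
rep()"
```

```text
[ 555.338316   -182.50841955  196.50514415] [ 1.79988877e+02 -2.72278371e-04  5.97653570e+01] [ 0.01204765 -0.01015231 -0.09277305] [-0.40172497  0.19584764  4.15477436] 23.09695889550773 7.017849320172111
wrist red comps [[248, 161, 147, 120, 9520]]
side (373, 131, 30, 24) mean row 144.52
```

Emit:
step_arm(targets=[[[0, 0, 0, 0, 0, 0.03], [0, 0, 0, 0, 0, 0.06], [0, 0, 0, 0, 0, 0.09], [0, 0, 0, 0, 0, 0.12], [0, 0, 0, 0, 0, 0.15], [0, 0, 0, 0, 0, 0.18], [0, 0, 0, 0, 0, 0.21], [0, 0, 0, 0, 0, 0.24], [0, 0, 0, 0, 0, 0.26], [0, 0, 0, 0, 0, 0.26]]])

```text
time: 11.3
tool_pos: [555.9, -182.7, 197.4]
tcp_rot: [179.9, 0.0, 74.7]
ft_force: [0.7, 0.3, 8.3]
finger_gap: 23.1
grip_force: 6.2
```

```bash
python3 -c "
from look import *
rep()"
```

```text
[ 555.85801119 -182.74925342  197.3740929 ] [1.79894284e+02 1.35995046e-02 7.46501658e+01] [-0.01278485  0.08806238 -0.15909697] [0.74715447 0.25477464 8.30436558] 23.085472667377438 -7.870142568782272
wrist red comps [[248, 161, 147, 120, 9529], [574, 180, 52, 45, 525]]
side (373, 130, 30, 25) mean row 144.19
```

Emit:
step_arm(targets=[[[0, 0, 1, 0, 0, 0], [0, 0, 1.5, 0, 0, 0.03], [0, 0, 1.5, 0, 0, 0.06], [0, 0, 1.5, 0, 0, 0.09], [0, 0, 1.5, 0, 0, 0.12], [0, 0, 1.5, 0, 0, 0.15], [0, 0, 1.5, 0, 0, 0.18], [0, 0, 1.5, 0, 0, 0.2], [0, 0, 1.5, 0, 0, 0.2]]], fingers=0.44)

```text
time: 12.15
tool_pos: [555.1, -182.4, 197.5]
tcp_rot: [-180.0, -0.0, 86.1]
ft_force: [0.4, 0.6, 1.8]
finger_gap: 23.8
grip_force: 1.8
```

```bash
python3 -c "
from look import *
rep()"
```

```text
[ 555.11208384 -182.39327829  197.50385496] [-1.79968662e+02 -1.03340204e-02  8.61322990e+01] [ 0.01387815  0.0133397  -0.05211972] [0.41072998 0.55362223 1.75029065] 23.829075719882066 -19.347799095824502
wrist red comps [[248, 161, 147, 119, 9509]]
side (374, 128, 29, 27) mean row 143.91
```

Emit:
step_arm(targets=[[[0, 0, 0.5, 0, 0, 0.03], [0, 0, 0.5, 0, 0, 0.06], [0, 0, 0.5, 0, 0, 0.09], [0, 0, 0.5, 0, 0, 0.12], [0, 0, 0.5, 0, 0, 0.15], [0, 0, 0.5, 0, 0, 0.18], [0, 0, 0.5, 0, 0, 0.2], [0, 0, 0.5, 0, 0, 0.2]]])

```text
time: 12.92
tool_pos: [555.1, -182.4, 197.9]
tcp_rot: [-180.0, -0.0, 97.6]
ft_force: [0.1, 0.1, -0.8]
finger_gap: 24.0
grip_force: 0.0
```

```bash
python3 -c "
from look import *
rep()"
```

```text
[ 555.05735752 -182.36394187  197.86928199] [-1.79963260e+02 -2.31885845e-02  9.75834102e+01] [-0.01385087 -0.02262429 -0.02984941] [ 0.09333323  0.0954189  -0.83802284] 23.980477824537438 -30.79967122396593
wrist red comps [[255, 156, 139, 123, 9017], [515, 289, 62, 36, 561]]
side (373, 130, 29, 28) mean row 146.05
```

The lid has dropped: the side-view row shifted +2.1 px and the wrist-view width fell from 147 to 139 px. I'll follow it down and feel for the back stop.

Emit:
step_arm(targets=[[[0, 0, -3, 0, 0, 0.03], [0, 0, -6, 0, 0, 0.06], [0, 0, -9, 0, 0, 0.09], [0, 0, -9, 0, 0, 0.12], [0, 0, -9, 0, 0, 0.12]]])

```text
time: 13.43
tool_pos: [557.6, -183.2, 194.5]
tcp_rot: [179.6, 0.2, 104.5]
ft_force: [-4.6, 3.1, 23.2]
finger_gap: 24.1
grip_force: 15.8
```

```bash
python3 -c "
from look import *
rep()"
```

```text
[ 557.64605915 -183.18144781  194.47538662] [179.63894419   0.23272728 104.47402402] [ 0.75102759  0.55125778 -0.24243079] [-4.55642806  3.08094643 23.15086429] 24.061489013440177 -37.691158997482134
wrist red comps [[251, 156, 141, 115, 9040]]
side (373, 131, 29, 27) mean row 145.94
```

Emit:
step_arm(targets=[[[0, 0, 2, 0, 0, -0.03], [0, 0, 5, 0, 0, -0.06], [0, 0, 9, 0, 0, -0.09], [0, 0, 9, 0, 0, -0.09], [0, 0, 9, 0, 0, -0.09]]])

```text
time: 13.95
tool_pos: [555.4, -182.5, 198.4]
tcp_rot: [180.0, 0.0, 99.3]
ft_force: [0.5, -0.2, 0.1]
finger_gap: 23.8
grip_force: 0.0
```

```bash
python3 - <<'E'
from look import *
rep()
s=vision.snapshot("wrist"); t=vision.snapshot("side")
cv2.imwrite("pics/w3.png",np.hstack([s["img"][:,120:520],cv2.resize(t["img"][100:200,340:440],(400,400),interpolation=2)]))
E
```

```text
[ 555.38768694 -182.50784349  198.40518079] [1.79980557e+02 1.11724544e-02 9.92988055e+01] [-0.00670629  0.02395433  0.05157107] [ 0.51013155 -0.171066    0.05257935] 23.761259705851526 -32.515204595046185
wrist red comps [[255, 156, 139, 119, 8943]]
side (373, 130, 29, 28) mean row 145.88
```

View pics/w3.png

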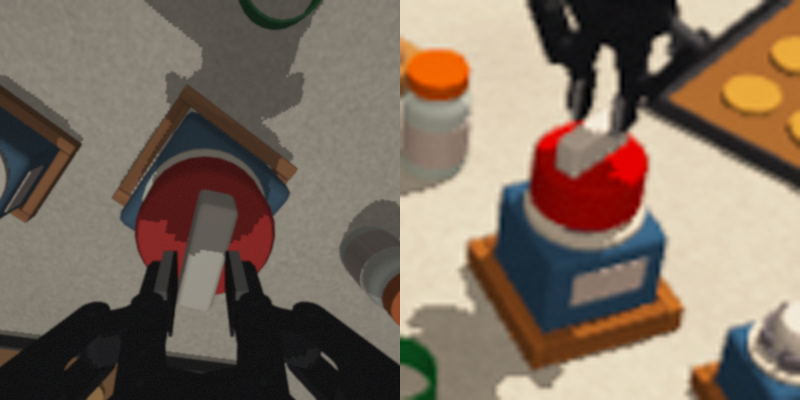

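The lid sits low, with its skirt near the jar's collar, and is level. The bar lags the fingers by about 10° of slack, which is why lowering jammed. I'll align the fingers with the bar, then lower.

Emit:
step_arm(targets=[[[0, 0, 0, 0, 0, -0.08], [0, 0, 0, 0, 0, -0.16], [0, 0, 0, 0, 0, -0.17], [0, 0, -2, 0, 0, -0.17], [0, 0, -4, 0, 0, -0.17], [0, 0, -6, 0, 0, -0.17], [0, 0, -8, 0, 0, -0.17], [0, 0, -8, 0, 0, -0.17]]])

```text
time: 14.82
tool_pos: [555.1, -182.4, 189.7]
tcp_rot: [-180.0, -0.0, 89.6]
ft_force: [0.8, 0.1, -0.3]
finger_gap: 23.6
grip_force: 0.3
```

```bash
python3 -c "
from look import *
rep()"
```

```text
[ 555.13034746 -182.35472129  189.67294152] [-1.79970824e+02 -1.75199707e-02  8.95878713e+01] [-0.0419454  -0.08270031  0.01880562] [ 0.84964771  0.05490513 -0.28067892] 23.565847841825146 -22.80330297222303
wrist red comps [[251, 159, 146, 140, 9694]]
side (373, 131, 29, 27) mean row 146.03
```

Emit:
step_arm(targets=[[[0, 0, -3, 0, 0, -0.03], [0, 0, -6, 0, 0, -0.06], [0, 0, -6, 0, 0, -0.13], [0, 0, -6, 0, 0, -0.2], [0, 0, -6, 0, 0, -0.27], [0, 0, -6, 0, 0, -0.34], [0, 0, -6, 0, 0, -0.41], [0, 0, -6, 0, 0, -0.48], [0, 0, -6, 0, 0, -0.55], [0, 0, -6, 0, 0, -0.62], [0, 0, -6, 0, 0, -0.7], [0, 0, -6, 0, 0, -0.7]]])

```text
time: 15.92
tool_pos: [555.1, -182.4, 184.1]
tcp_rot: [-180.0, 0.0, 49.2]
ft_force: [-0.2, 0.3, -0.6]
finger_gap: 23.7
grip_force: 0.0
```

```bash
python3 -c "
from look import *
rep()"
```

```text
[ 555.07392391 -182.42826539  184.13194601] [-1.79971961e+02  1.39397176e-02  4.92351922e+01] [0.03600146 0.05165532 0.0195859 ] [-0.18612773  0.28107533 -0.64639586] 23.726580580090577 17.547903861461773
wrist red comps [[246, 162, 150, 121, 9647]]
side (373, 134, 30, 24) mean row 147.27
```

Emit:
step_arm(targets=[[[0, 0, -1, 0, 0, -0.06], [0, 0, -2, 0, 0, -0.12], [0, 0, -3, 0, 0, -0.18], [0, 0, -3, 0, 0, -0.24], [0, 0, -3, 0, 0, -0.3], [0, 0, -3, 0, 0, -0.36], [0, 0, -3, 0, 0, -0.42], [0, 0, -3, 0, 0, -0.48], [0, 0, -3, 0, 0, -0.54], [0, 0, -3, 0, 0, -0.54]]])

```text
time: 16.85
tool_pos: [555.4, -182.6, 181.5]
tcp_rot: [180.0, -0.0, 18.5]
ft_force: [0.8, -1.0, 0.6]
finger_gap: 23.9
grip_force: 0.8
```

```bash
python3 -c "
from look import *
rep()"
```

```text
[ 555.38228977 -182.56479203  181.5420661 ] [ 1.79983214e+02 -1.46714348e-02  1.84766327e+01] [-0.00882162 -0.01781462 -0.00147639] [ 0.7870082  -0.99669028  0.63835501] 23.88007980655232 48.30451413316024
wrist red comps [[0, 5, 58, 131, 5595], [247, 162, 148, 121, 9616]]
side (373, 133, 29, 25) mean row 147.5
```

Still free. I'll go on in small steps toward the hard stop.

Emit:
step_arm(targets=[[[0, 0, 0, 0, 0, -0.04], [0, 0, 0, 0, 0, -0.08], [0, 0, 0, 0, 0, -0.12], [0, 0, 0, 0, 0, -0.16], [0, 0, 0, 0, 0, -0.2], [0, 0, 0, 0, 0, -0.24], [0, 0, 0, 0, 0, -0.24]]])

```text
time: 17.53
tool_pos: [555.1, -182.4, 181.0]
tcp_rot: [-180.0, 0.0, 4.8]
ft_force: [0.4, -0.3, -0.6]
finger_gap: 24.1
grip_force: 0.2
```

```bash
python3 -c "
from look import *
rep()"
```

```text
[ 555.12213882 -182.39354445  181.03229104] [-1.79984160e+02  2.53922400e-02  4.80332957e+00] [-0.00924729 -0.04492195  0.02115592] [ 0.39009091 -0.28674236 -0.55225586] 24.072497854255413 61.97948955742431
wrist red comps [[0, 93, 61, 122, 5401], [246, 162, 149, 120, 9595]]
side (373, 134, 29, 25) mean row 147.66
```

Emit:
step_arm(targets=[[[0, 0, 0, 0, 0, -0.03], [0, 0, 0, 0, 0, -0.06], [0, 0, 0, 0, 0, -0.09], [0, 0, 0, 0, 0, -0.12], [0, 0, 0, 0, 0, -0.15], [0, 0, 0, 0, 0, -0.15]]])

```text
time: 18.13
tool_pos: [555.2, -182.4, 181.2]
tcp_rot: [-180.0, 0.0, -3.8]
ft_force: [-0.8, -0.8, -0.1]
finger_gap: 23.9
grip_force: 0.3
```

```bash
python3 -c "
from look import *
rep()"
```

```text
[ 555.2246331  -182.41034094  181.17802156] [-1.79995032e+02  1.12167239e-02 -3.78820394e+00] [0.06916356 0.04978928 0.00706587] [-0.84956929 -0.83734184 -0.05644623] 23.879903389170682 70.57432552307245
wrist red comps [[0, 141, 71, 125, 6484], [246, 162, 149, 119, 9523]]
side (373, 134, 29, 25) mean row 147.77
```

Emit:
step_arm(targets=[[[0, 0, 0, 0, 0, -0.03], [0, 0, 0, 0, 0, -0.06], [0, 0, 0, 0, 0, -0.09], [0, 0, 0, 0, 0, -0.12], [0, 0, 0, 0, 0, -0.12]]])

```text
time: 18.65
tool_pos: [555.3, -182.4, 181.2]
tcp_rot: [-180.0, 0.0, -10.7]
ft_force: [0.5, 0.2, -0.9]
finger_gap: 24.2
grip_force: 0.3
```

```bash
python3 -c "
from look import *
rep()"
```

```text
[ 555.25233822 -182.44174229  181.2337031 ] [-1.79997515e+02  6.80467866e-03 -1.06984740e+01] [-0.03833493  0.03185968  0.03818909] [ 0.53900874  0.20463229 -0.90596494] 24.17286262168121 77.48283292390232
wrist red comps [[246, 161, 149, 120, 9465], [0, 179, 84, 122, 7547]]
side (373, 134, 29, 25) mean row 147.74
```

Emit:
step_arm(targets=[[[0, 0, 0, 0, 0, -0.03], [0, 0, 0, 0, 0, -0.06], [0, 0, 0, 0, 0, -0.09], [0, 0, 0, 0, 0, -0.09]]])

```text
time: 19.08
tool_pos: [555.5, -182.1, 181.5]
tcp_rot: [-180.0, -0.0, -15.8]
ft_force: [-0.9, 3.0, 0.3]
finger_gap: 23.6
grip_force: 5.1
```

```bash
python3 - <<'E'
from look import *
rep()
s=vision.snapshot("wrist"); t=vision.snapshot("side")
cv2.imwrite("pics/w4.png",np.hstack([s["img"][:,120:520],cv2.resize(t["img"][100:200,340:440],(400,400),interpolation=2)]))
E
```

```text
[ 555.464292   -182.09144924  181.46062432] [-1.79964705e+02 -1.33571433e-02 -1.58427222e+01] [ 0.33776933 -0.04719096  0.198301  ] [-0.94518413  2.9750699   0.29965123] 23.631126299835174 82.63940919627949
wrist red comps [[245, 162, 148, 120, 9437], [0, 205, 96, 119, 7943]]
side (373, 134, 29, 25) mean row 147.73
```

View pics/w4.png

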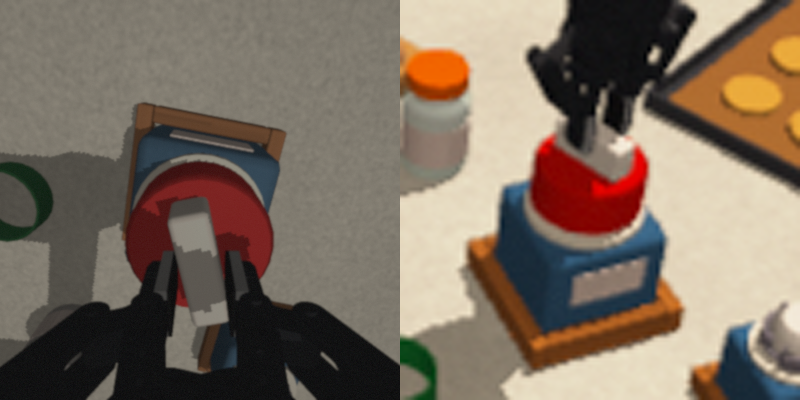

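The lid sits level on the collar. The torque is starting to rise, so I'll nudge a little further to confirm the stop.

Emit:
step_arm(targets=[[[0, 0, 0, 0, 0, -0.02], [0, 0, 0, 0, 0, -0.04], [0, 0, 0, 0, 0, -0.06], [0, 0, 0, 0, 0, -0.06]]])

```text
time: 19.62
tool_pos: [555.3, -182.2, 181.5]
tcp_rot: [-180.0, 0.0, -19.4]
ft_force: [-0.7, 4.5, 3.7]
finger_gap: 24.0
grip_force: 20.9
```

```bash
python3 -c "
from look import *
rep()"
```

```text
[ 555.31377497 -182.18855414  181.50374988] [-1.79986460e+02  4.06402628e-03 -1.93826697e+01] [0.7802439  0.02667809 0.7803868 ] [-0.65603954  4.47251982  3.65690111] 23.975857753686963 86.18284224625154
wrist red comps [[245, 162, 148, 120, 9355], [0, 221, 105, 118, 8021]]
side (373, 134, 29, 25) mean row 147.56
```

Wrist torque is 0.78 N m, so this is the hard stop. I'll back off, open and rise.

Emit:
step_arm(targets=[[[0, 0, 0, 0, 0, 0.08], [0, 0, 0, 0, 0, 0.16], [0, 0, 0, 0, 0, 0.2], [0, 0, 0, 0, 0, 0.2]]])

```text
time: 20.05
tool_pos: [555.4, -183.0, 181.3]
tcp_rot: [180.0, -0.0, -7.8]
ft_force: [1.6, 1.8, 0.9]
finger_gap: 23.7
grip_force: 0.9
```

Emit:
step_arm(targets=[[[0, 0, 0, 0, 0, 0], [0, 0, 0, 0, 0, 0], [0, 0, 0, 0, 0, 0], [0, 0, 0, 0, 0, 0], [0, 0, 15, 0, 0, 0], [0, 0, 40, 0, 0, 0], [0, 0, 70, 0, 0, 0], [0, 0, 100, 0, 0, 0], [0, 0, 110, 0, 0, 0], [0, 0, 110, 0, 0, 0], [0, 0, 110, 0, 0, 0]]], fingers=-0.2)

```text
time: 20.97
tool_pos: [555.5, -182.7, 291.4]
tcp_rot: [180.0, -0.1, -7.9]
ft_force: [-0.1, -0.2, -1.1]
finger_gap: 51.6
grip_force: 0.0
```

```bash
python3 - <<'E'
from look import *
s=vision.snapshot("wrist"); t=vision.snapshot("side")
a=np.linspace(0,2*np.pi,120)
b,red=lidfit(t); ys=red.sum(1); print(b)
for z in (105,110,116):   # bar top corners, lid yaw -7
    c,d=np.cos(-.12),np.sin(-.12)
    print(z,proj(t,[[555+x*c-y*d,-182+x*d+y*c,z+65] for x,y in((31,10),(31,-10),(-31,-10),(-31,10))]).round(1).tolist(), proj(t,np.c_[555+43*np.cos(a),-182+43*np.sin(a),0*a+z]).max(0).round(1))
cv2.imwrite("pics/w5.png",np.hstack([s["img"][:,120:520],cv2.resize(t["img"][100:200,340:440],(400,400),interpolation=2)]))
E
```

```text
[ 555.50289416 -182.67202667  291.40795094] [ 1.79974762e+02 -6.00966482e-02 -7.88166707e+00] [-0.00271856  0.04449564  0.0094444 ] [-0.05623639 -0.22662555 -1.10154809] 51.5835926112299 74.66049580471855
(373, 134, 29, 25)
105 [[378.9, 128.8], [383.6, 126.1], [399.0, 136.3], [394.2, 139.2]] [400.5 158.9]
110 [[379.0, 127.5], [383.8, 124.7], [399.2, 135.0], [394.5, 137.9]] [400.8 157.7]
116 [[379.3, 125.8], [384.0, 123.1], [399.5, 133.4], [394.7, 136.2]] [401.  156.2]
```

View pics/w5.png

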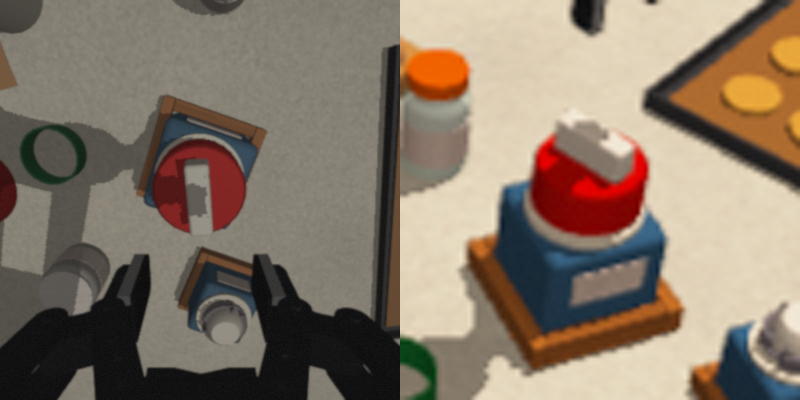

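Bar corners in the side view, about (383,127) and (399,137), match a lid origin at or slightly below 105 mm, which is home. The lid is level and the gripper is clear of it.

```bash
python3 -c "
from bench import r
print(r.hand_in())"
```

```text
the job is handed in; nothing more can be done
None
```

The red lid is screwed onto the larger blue jar down to the hard stop and released, with the arm clear and the job handed in; the hand-in returned no verdict.

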